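# Clamp the flanged pipe with the cam lever

## Task

The wire brush has been left lying across the spatter guard of the clamp: lay it in the grey tray, without dropping or throwing it. Then swing the clamp lever up and over, past its stiff high point, until it snaps fully closed between the guard plates and the strap holds the flanged pipe down in its nest. Leave the pipe in the nest and the other things on the bench where they are.

Things in the scene. Friction and masses are not known exactly. Their poses are not given: they have to be found in the camera images.
- fixture: Welding clamp fixture fixed on the bench: steel base plate, 12 mm thick. Origin on the bench under the clamp's upright stud, z up; the plate spans x -60..220, y -100..170 mm. The strap reaches from the stud along +x to the pipe. The lever turns in the y-z plane through the origin: it lies towards -y when open, towards +y when closed.
- pivot (a point): Pivot of the cam lever: on the stud, 85 mm above the bench, axes as the fixture's. The lever turns about the x axis through this point.
- guard (a point): Spatter guard: two grey upright plates 5 mm thick at fixture x = +-27.5 mm (clear channel 50 mm), y 45 to 155 mm, tops 140 mm above the bench. This point: mid-channel, level with the tops, y 100; axes as the fixture's. The closed lever lies deep in the channel (no room for a finger on each side of it) on a rubber rest whose top is at 74 mm.
- lever (a joint): Cam lever angle, rad. 0: open, pointing to the fixture's -y and 25 degrees up; 1.13: upright; 2.705 (stop): closed, level along +y. Friction (0.12 N m) holds it where left up to about upright (1.1); beyond, a spring pushes back (about 0.8 N m at 1.5 to 1.85 rad) and a lever let go springs back to about upright. High point at 2.305; past about 2.4 it snaps to the stop by itself and stays.
- grip (a point): Point on the centre line of the lever, 105 mm from the pivot (moves with it). The lever is a straight bar 130 mm long from the pivot; its outer part (58 to 130 mm from the pivot) is a black grip 22 mm wide (along the fixture's x) and 16 mm thick.
- strap: Steel clamp strap, 14 mm thick and 32 mm wide, reaching from the stud to over the pipe's flange; its origin is the fixture's origin while the clamp is open. Its rubber foot hangs 10 mm above the flange when open; the cam drives it down as the lever closes.
- nest (a point): Centre of the pipe's nest, on the top of the base plate (z 12 mm), between four short pins; axes as the fixture's.
- pipe: Flanged pipe stub, dark steel, 0.9 kg: flange 109 mm in diameter and 10 mm thick, pipe 60 mm in diameter, 85 mm high in all. Origin at the centre of the flange's underside. Stands in the nest.
- brush: Wire brush with a pale wooden back 200 mm long (its x), 26 mm wide (y) and 18 mm thick (z), bristles up: a bristle block 70 x 20 mm, 21 mm high, spans x 23..93 mm on top. Origin at the centre of the wood's underside. It starts lying across the tops of the two guard plates, roughly along the fixture's x. 0.14 kg.
- tray: Open grey-painted steel tray fixed on the bench, 280 mm (x) by 170 mm (y), walls 4 mm thick and 35 mm high, floor 4 mm thick. Origin at the centre of its underside. A wrench 180 mm long lies in it along x, about 57 mm to -y from the middle; the +y part is free.
- wrench: Steel wrench in the tray, a bystander. Origin at the middle of its underside.
- offcut: Short offcut of steel tube, 48 mm in diameter and 45 mm high, a bystander standing on the base plate's far +x +y corner. Origin at the centre of its underside.
- hammer: Hammer, 260 mm long, a bystander at the right of the bench.
- can: Grey spray can, 64 mm in diameter and 190 mm high, a bystander at the right of the bench.
- jar: White jar, 70 mm in diameter and 100 mm high, a bystander at the left of the bench.
- mug: Blue mug, 80 mm in diameter and 90 mm high, a bystander at the left of the bench.
- angle: Piece of dark steel angle, 140 mm long and 50 mm high, a bystander at the right, near the robot.
Things that resemble listed ones, but are neither listed nor needed, are in the scene too. Leave any brown or orange look-alike of the pipe alone. What is meant by the brush is not purple, and is the larger of those in its own colour.

How it is judged:
On the way, in this order (a step that is already met when the one before it is completed fails the run):
1. the brush lies in the tray (x of brush in the frame of tray between -0.07 and 0.07 m and y of brush in the frame of tray between -0.08 and 0.08 m and z of brush in the frame of tray below 0.025 m), for 0.2 s.
2. the lever has snapped closed (value of joint lever above 2.6 rad), for 0.2 s.
At the end, for the whole second after the job is handed in: Lever within 0.1 rad of its closed stop, strap pressing on the pipe with over 4 N, pipe upright (0.06 rad) within 8 mm of the nest's centre, brush at rest in the tray (origin within 70 mm in x and 80 mm in y of the tray's middle, under 25 mm above its underside) (all of step 1 and value of joint lever above 2.6 rad and contact force between strap and pipe above 4 N and horizontal distance between pipe and nest below 0.008 m and angle between pipe's own z axis and vertical below 0.06 rad and linear speed of brush below 0.02 m/s); the robot touches nothing.
It fails at once if the brush is dropped or thrown (faster than 1 m/s while not held, a fall of some 50 mm) (linear speed of brush above 1 m/s and contact force between the fingers and brush below 0.1 N).
It fails at once if the pipe is knocked more than 25 mm (distance of pipe from where it was at the start of the episode above 0.025 m).
It fails at once if a bystander is moved by more than 50 mm (distance of any of wrench, offcut, hammer, can, jar, mug, angle from where it was at the start of the episode above 0.05 m).
It also fails if it takes over 67 s, if anything falls off the work surface, if the arm or the gripper's body presses on something with over 40 N, if the wrist force passes 120 N, or if a joint passes its speed limit or range.

## Robot

A 6-joint arm with a two-finger parallel gripper is mounted at the origin on the work surface. World frame = base frame: x ahead of the robot, y to its left, z up, the work surface at z = 0. Lengths are in m, angles in rad, forces in N, time in s.
With the tool pointing down it reaches from about 0.275 to 0.825 m from the base axis. Payload 4.9 kg.
Tool frame: the origin (TCP) lies at the very end of the fingers, on their centre line; the grasp point (between the pads) lies 19 mm behind it; z points along the fingers, y is the line along which they close (so a half turn about z gives the same grasp; the last joint's range is limited). The gripper opens to 85 mm and grips with 20 to 120 N. Pads are 22 mm wide; open, the fingers measure 114 mm over their backs; the gripper's body (76 mm by 85 mm) begins 54 mm behind the grasp point. The pads swing forward as they close: fully open they stand 13 mm farther back than shut.
Start: joints at [1.134, 0.326, -0.193, 1.052, 0, 1.437], TCP at [0.164, 0.525, 0.231] pointing down, gripper open.
Joint ranges: [-2.65, 2.65], [-0.97, 1.79], [-1.3, 1.35], [-1.93, 2.1], [-1.47, 1.37], [-3.14, 3.14]. Speed limits (rad/s): [2.57, 2.57, 3.14, 3.14, 3.14, 3.14].

## Interface

Orientations are given as a unit quaternion [w, x, y, z].
In Python, from rig import manip gives the robot as it stands.
- The arm moves only by the tool arm_command, never from a script. Its argument "motion" is one flat list of numbers, 6 for each row, row after row: the shift along the tool's x, y, z in cm, then the turn, a rotation vector about the tool's x, y, z in rad. In form: [x, y, z, ax, ay, az, x, y, z, ax, ay, az, ...]. A call has exactly 10 rows; each row shifts and turns the commanded pose from where the row before left it, along the tool's axes as they then stand; what a row does not reach is not made up. A row lasts 1/10 s, in which the tool goes at most 50 mm and 8.59 degrees, less where a joint would pass 70% of its speed; a pose out of reach is approached as far as the arm can. A call with a gripper value outside its range is refused whole. "gripper" is the closure, from 0 (fully open) to 1 (shut), set as the call begins (left out, the last holds). The fingers move at their own pace and stop on an object; the grip force is fixed at half the most. Time passes only in rows, so rows that do not move let the fingers close, or fill a call up. It gives the time, the measured TCP pose, the force, the opening and the grip force at its end, in the units of the state.
- manip.get_obs(): the state, without advancing time (a new reading comes with each control period).
- manip.camera(name): name is "scene" or "top" or "wrist"; returns a dict with "image" (420x560x3 uint8, red, green, blue), "depth" (420x560 float32, m along the optical axis (not along the pixel's ray), 0 where there is no reading), "fx", "fy", "cx", "cy" (pixels), "rvec" (rotation vector, rad) and "tvec" (3), from world to camera coordinates, as OpenCV has them. Camera axes: x right, y down, z forward; pixel columns grow to the right and rows downward; lengths in m; the calibration is good to about 2 mm. A picture is of the moment at which its call begins.
- manip.hand_in(): hands the job in; it is judged then, once.
The state is a dict: "time_s": time; "qpos": joint angles; "joint_velocities": joint speeds; "joint_efforts": joint torques, N m; "tcp_pos": TCP position; "orientation": TCP orientation; "wrist_force": force on the tool from outside, world axes, zero at the start; "moment": the same for the moment, N m; "width": finger opening in m; "finger_force": force on a finger pad.
Only numpy, scipy, OpenCV 4.12 (cv2) and the standard library are available. Lean on these libraries where they do the work, as an engineer would, in place of code of your own. Each camera call takes 0.05 s, during which the arm holds its last target. There are 200 camera calls.

## Working session

There is one attempt and no reset: what is moved stays moved. The work goes in short steps, Python scripts to look and compute and a tool call to move; the robot and the scene stay as the last step left them, time stands still between calls to the robot, and variables do not carry over. Pictures are saved under pics/ and viewed, at most 10 in all, crops included, and the job is handed in when it is done.

Besides the shell and the picture viewer there is one more tool, called after "Request:" in YAML: its name, and indented under it one key for each argument. arm_command: Moves the arm, as the interface text tells. Its arguments: {"type":"object","properties":{"motion":{"type":"array","items":{"type":"number"}},"gripper":{"type":"number"}},"required":["motion"]}

```bash
mkdir -p pics; ls; cat > h.py <<'E'
import numpy as np, cv2
from rig import manip
def cam(n):
    c=manip.camera(n); R=cv2.Rodrigues(np.array(c["rvec"],float))[0]; t=np.array(c["tvec"],float).reshape(3)
    d=c["depth"]; v,u=np.mgrid[:d.shape[0],:d.shape[1]]
    P=np.stack([(u-c["cx"])/c["fx"]*d,(v-c["cy"])/c["fy"]*d,d],-1)
    W=(P-t)@R; W[d==0]=np.nan
    return c["image"],W
def save(n,im): cv2.imwrite("pics/"+n+".png",cv2.cvtColor(im,cv2.COLOR_RGB2BGR))
E
python3 - <<'E'
from h import *
for n in("top","scene"):
    im,W=cam(n); save(n,im); np.savez("/tmp/"+n,im=im,W=W)
print(manip.get_obs())
E
```

```text
pics
{'time_s': 0.1, 'qpos': array([ 1.13385006e+00,  3.26871594e-01, -1.93535253e-01,  1.05203051e+00,
        7.41657769e-06,  1.43660477e+00]), 'joint_velocities': array([-0.00044803, -0.00287886,  0.00311884, -0.00075018, -0.00013653,
        0.00148475]), 'joint_efforts': array([ 2.06496588e-03, -4.44238722e+01,  2.63038659e+01,  7.91408296e-03,
        2.17203211e-05,  7.00188366e-06]), 'tcp_pos': array([0.16372544, 0.52447708, 0.23055967]), 'orientation': array([-2.34700207e-04,  1.50799826e-01,  9.88563978e-01, -7.86241656e-04]), 'wrist_force': array([-0.30625127,  0.47417481, -0.16700035]), 'moment': array([-0.00218125,  0.00961511,  0.06013533]), 'finger_force': 0.0, 'width': 0.08579006538585558}
```

View pics/top.png

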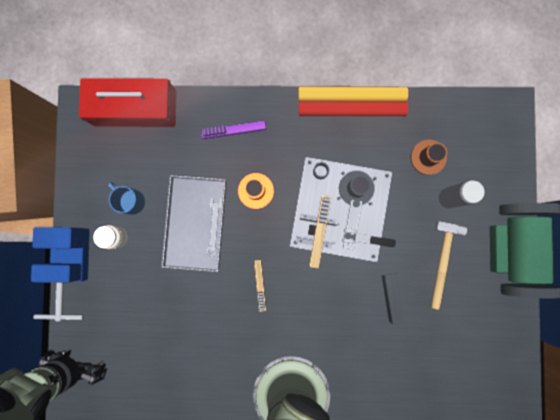

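View pics/scene.png

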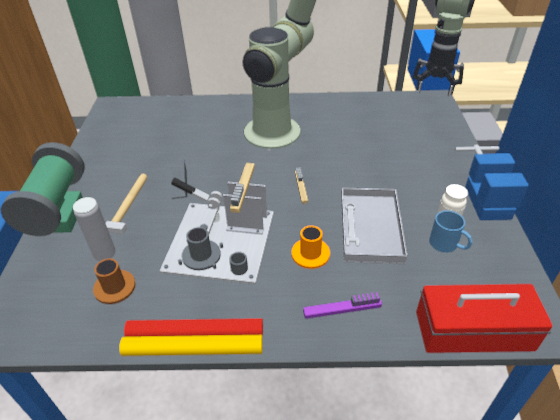

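The top view shows the brush at (320,232) with its bristles to the far end. The stud is near (350,237), with the black lever grip at (382,241) pointing right (open). The tray is at (195,222) with the wrench on its right side. The smaller pale brush at (260,285) is a decoy.

```bash
python3 - <<'E'
from h import *
d=np.load("/tmp/top.npz"); im,W=d["im"],d["W"]
hsv=cv2.cvtColor(im,cv2.COLOR_RGB2HSV)
def rect(m,name,z=True):
    p=W[m]; p=p[~np.isnan(p).any(1)]; r=cv2.minAreaRect((p[:,:2]*1000).astype(np.float32)); print(name,len(p),r,"z",np.percentile(p[:,2],[5,50,95]).round(3)); return p
box=np.zeros(im.shape[:2],bool)
b=box.copy(); b[190:275,300:340]=1
m=b&(hsv[...,0]>8)&(hsv[...,0]<28)&(hsv[...,1]>70)
rect(m&(W[...,2]>.12),"brush"); rect(m&(W[...,2]>.165)," bristle")
b=box.copy(); b[150:275,285:400]=1
rect(b&(W[...,2]>.006)&(W[...,2]<.018),"plate")
rect(b&(W[...,2]>.04)&(W[...,2]<.2)&(np.arange(560)>365)&(np.arange(420)[:,None]>225),"lever grip")
rect(b&(W[...,2]>.125)&(W[...,2]<.15)&~m,"guard tops")
p=W[b&(W[...,2]>.08)&(W[...,2]<.105)&(np.arange(560)>330)&(np.arange(420)[:,None]<205)]; print("pipe top",p.mean(0),len(p))
b=box.copy(); b[170:278,155:232]=1
rect(b&(W[...,2]>.025)&(W[...,2]<.05),"tray walls")
s=W[200:260:6,335:400:6]
d=np.load("/tmp/scene.npz"); im,W=d["im"],d["W"]
hsv=cv2.cvtColor(im,cv2.COLOR_RGB2HSV)
b=box.copy(); b[150:220,225:262]=1
m=b&(hsv[...,0]>8)&(hsv[...,0]<28)&(hsv[...,1]>70)
rect(m&(W[...,2]>.12),"brush s")
b=box.copy(); b[170:200,165:200]=1
p=rect(b&(im.max(2)<60)&(W[...,2]>.06),"grip s"); print(p.mean(0))
b=box.copy(); b[180:235,220:270]=1
p=rect(b&~m&(W[...,2]>.13)&(W[...,2]<.145),"guard s")
E
```

```text
brush 435 ((492.5186767578125, -73.59539794921875), (25.436721801757812, 196.19541931152344), 80.32367706298828) z [0.154 0.158 0.163]
 bristle 3 ((516.6172485351562, -74.10810852050781), (0.8074760437011719, 139.2721405029297), 84.72296142578125) z [0.167 0.167 0.171]
plate 5191 ((556.8084716796875, -151.74911499023438), (381.673095703125, 349.8950500488281), 0.31033700704574585) z [0.007 0.012 0.017]
lever grip 236 ((469.1271057128906, -243.61605834960938), (76.0662612915039, 21.96090316772461), 80.72076416015625) z [0.115 0.137 0.156]
guard tops 265 ((474.171630859375, -137.61444091796875), (260.6193542480469, 133.77035522460938), 59.27155303955078) z [0.127 0.14  0.149]
pipe top [ 0.62727313 -0.19311033  0.09698691] 362
tray walls 523 ((519.1782836914062, 299.7093200683594), (171.88723754882812, 280.4661560058594), 86.06375122070312) z [0.026 0.034 0.039]
brush s 327 ((495.08642578125, -72.69300842285156), (26.561588287353516, 197.9796905517578), 80.37406158447266) z [0.147 0.16  0.163]
grip s 76 ((471.34832763671875, -245.6475830078125), (59.2281494140625, 22.553049087524414), 83.34822845458984) z [0.123 0.138 0.152]
[ 0.47564939 -0.24673685  0.13745427]
guard s 221 ((496.81951904296875, -69.18553161621094), (109.58238983154297, 66.68069458007812), 81.52763366699219) z [0.131 0.138 0.144]
```

Request:
arm_command:
  motion: [0,0,-2.5,0,0,-0.067,0,0,-2.5,0,0,-0.066,-2.7,-3.4,0,0,0,0,-2.7,-3.4,0,0,0,0,-2.7,-3.4,0,0,0,0,-2.7,-3.4,0,0,0,0,-2.7,-3.4,0,0,0,0,-2.7,-3.4,0,0,0,0,-2.7,-3.4,0,0,0,0,-2.7,-3.4,0,0,0,0]
  gripper: 0.2

```text
time_s: 1.1
tcp_pos: [0.3312, 0.2188, 0.2811]
orientation: [-0.0, 0.085, 0.996, -0.0]
wrist_force: [0.9, -0.3, -0.4]
width: 0.0685
finger_force: 0.0
```

Request:
arm_command:
  motion: [-2.7,-3.4,0,0,0,0,-2.7,-3.4,0,0,0,0,-2.7,-3.4,0,0,0,0,-2.7,-3.4,0,0,0,0,-2.7,-3.4,0,0,0,0,-2.7,-3.4,0,0,0,0,-2.7,-3.4,0,0,0,0,-1.5,-2,0,0,0,0,0,0,0,0,0,0,0,0,0,0,0,0]

```text
time_s: 2.1
tcp_pos: [0.4879, -0.0685, 0.2807]
orientation: [-0.001, 0.085, 0.996, 0.0]
wrist_force: [-0.3, 0.7, -0.0]
width: 0.0685
finger_force: 0.0
```

```bash
cat >> h.py <<'E'
from scipy.spatial.transform import Rotation as Ro
def pose():
    o=manip.get_obs(); w,x,y,z=o["orientation"]; return np.array(o["tcp_pos"]),Ro.from_quat([x,y,z,w]),o
def to(p,R=None):
    q,r,o=pose(); R=r if R is None else R
    print("tcp",q.round(4),"axes",r.as_matrix().round(3).tolist(),"shift cm",(r.inv().apply(np.array(p)-q)*100).round(2),"turn",(r.inv()*R).as_rotvec().round(3))
E
python3 - <<'E'
from h import *
to([.494,-.073,.140])
im,W=cam("wrist"); save("w1",im); np.savez("/tmp/w",im=im,W=W)
hsv=cv2.cvtColor(im,cv2.COLOR_RGB2HSV)
m=(hsv[...,0]>8)&(hsv[...,0]<28)&(hsv[...,1]>70)
z=W[...,2]
for lo,hi in((.148,.163),(.165,.19)):
    p=W[m&(z>lo)&(z<hi)]
    print(len(p),cv2.minAreaRect((p[:,:2]*1000).astype(np.float32)),np.median(p,0))
p=W[~m&(z>.134)&(z<.144)]; print("guard",len(p),cv2.minAreaRect((p[:,:2]*1000).astype(np.float32)))
E
```

```text
tcp [ 0.4879 -0.0685  0.2807] axes [[-0.985, 0.17, -0.002], [0.17, 0.985, 0.001], [0.002, 0.001, -1.0]] shift cm [-0.7  -0.35 14.06] turn [0. 0. 0.]
5926 ((492.2890625, -72.75528717041016), (25.926300048828125, 198.52841186523438), 80.4659194946289) [ 0.4536453  -0.06650399  0.1576631 ]
52 ((546.2047729492188, -82.0855484008789), (19.673795700073242, 63.509456634521484), 80.48411560058594) [ 0.54455318 -0.07376957  0.17086819]
guard 2181 ((484.29669189453125, -143.13262939453125), (259.47491455078125, 60.262908935546875), 80.42707824707031)
```

View pics/w1.png

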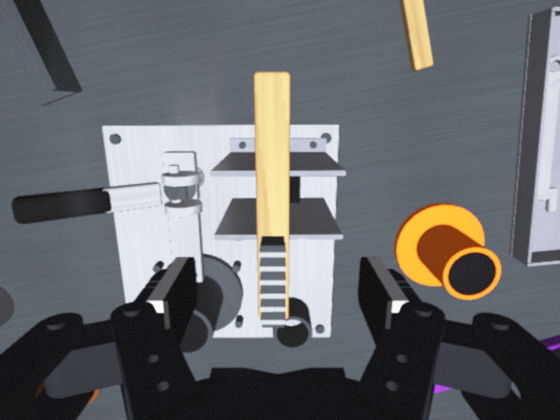

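Brush (256–290, 72–325 px) lies across both plates, clear on either side; the black lever is at left.

Request:
arm_command:
  motion: [-0.25,-0.17,2,0,0,0,-0.25,-0.17,2.5,0,0,0,0,0,2.5,0,0,0,0,0,2.5,0,0,0,0,0,2,0,0,0,0,0,1.5,0,0,0,0,0,1,0,0,0,0,0,0,0,0,0,0,0,0,0,0,0,0,0,0,0,0,0]

```text
time_s: 3.15
tcp_pos: [0.4934, -0.0725, 0.1422]
orientation: [0.001, 0.085, 0.996, -0.0]
wrist_force: [0.6, -0.1, 1.0]
width: 0.0684
finger_force: 0.0
```

Request:
arm_command:
  motion: [0,0,0,0,0,0,0,0,0,0,0,0,0,0,0,0,0,0,0,0,0,0,0,0,0,0,0,0,0,0,0,0,0,0,0,0,0,0,0,0,0,0,0,0,0,0,0,0,0,0,0,0,0,0,0,0,0,0,0,0]
  gripper: 1

```text
time_s: 4.15
tcp_pos: [0.4931, -0.0728, 0.1418]
orientation: [0.0, 0.085, 0.996, -0.0]
wrist_force: [-0.9, -0.1, 5.8]
width: 0.0246
finger_force: 59.5
```

Request:
arm_command:
  motion: [0,0,-1,0,0,0,0,0,-2,0,0,0,0,0,-2,0,0,0,0.2,2,0,0,0,0,0.3,3,0,0,0,0,0.4,4,0,0,0,0,0.4,4,0,0,0,0,0.4,4,0,0,0,0,0.4,4,0,0,0,0,0.4,4,0,0,0,0]

```text
time_s: 5.15
tcp_pos: [0.51, 0.1797, 0.1915]
orientation: [-0.0, 0.085, 0.996, -0.0]
wrist_force: [0.7, -0.7, -1.0]
width: 0.0249
finger_force: 59.1
```

Request:
arm_command:
  motion: [0.4,4,0,0,0,0,0.4,4,0,0,0,0,0.4,3.7,0,0,0,0,0.2,2,0,0,0,0,0,0,0,0,0,-0.05,0,0,0,0,0,-0.05,0,0,2,0,0,0,0,0,2.5,0,0,0,0,0,2,0,0,0,0,0,0,0,0,0]

```text
time_s: 6.15
tcp_pos: [0.5173, 0.3144, 0.1233]
orientation: [-0.003, 0.035, 0.999, -0.001]
wrist_force: [-0.5, 0.0, -0.3]
width: 0.0245
finger_force: 59.1
```

```bash
python3 - <<'E'
from h import *
to([.52,.315,.008])
im,W=cam("top"); hsv=cv2.cvtColor(im,cv2.COLOR_RGB2HSV); z=W[...,2]
b=np.zeros(z.shape,bool); b[150:300,140:235]=1
m=b&(hsv[...,0]>8)&(hsv[...,0]<28)&(hsv[...,1]>70)
print(cv2.minAreaRect((W[m][:,:2]*1000).astype(np.float32)),np.nanpercentile(z[m],[5,50,95]),m.sum(), pose()[2]["finger_force"])
save("t2",im)
E
```

```text
tcp [0.5173 0.3144 0.1233] axes [[-0.998, 0.07, -0.006], [0.07, 0.998, -0.003], [0.006, -0.003, -1.0]] shift cm [-0.33  0.11 11.53] turn [0. 0. 0.]
((514.9109497070312, 298.98712158203125), (37.684600830078125, 196.2635498046875), 77.4501953125) [0.13504451 0.13952514 0.15625848] 328 59.139806628227234
```

Request:
arm_command:
  motion: [0,0,1,0,0,0,0,0,2,0,0,0,0,0,2,0,0,0,0,0,2,0,0,0,0,0,2,0,0,0,0,0,1.2,0,0,0,0,0,0.6,0,0,0,0,0,0.3,0,0,0,0,0,0.2,0,0,0,0,0,0.2,0,0,0]

```text
time_s: 7.2
tcp_pos: [0.5204, 0.3158, 0.012]
orientation: [0.001, 0.035, 0.999, 0.0]
wrist_force: [0.9, 0.5, -0.6]
width: 0.0249
finger_force: 59.2
```

Request:
arm_command:
  motion: [0,0,0,0,0,0,0,0,0,0,0,0,0,0,0,0,0,0,0,0,0,0,0,0,0,0,0,0,0,0,0,0,0,0,0,0,0,0,0,0,0,0,0,0,0,0,0,0,0,0,0,0,0,0,0,0,0,0,0,0]

```text
time_s: 8.2
tcp_pos: [0.5197, 0.3155, 0.0113]
orientation: [-0.0, 0.035, 0.999, -0.0]
wrist_force: [0.0, 0.2, -1.3]
width: 0.0249
finger_force: 59.2
```

Request:
arm_command:
  motion: [0,0,0.1,0,0,0,0,0,0.1,0,0,0,0,0,0.1,0,0,0,0,0,0.1,0,0,0,0,0,0.1,0,0,0,0,0,0,0,0,0,0,0,0,0,0,0,0,0,0,0,0,0,0,0,0,0,0,0,0,0,0,0,0,0]

```text
time_s: 9.2
tcp_pos: [0.5197, 0.3155, 0.0063]
orientation: [0.0, 0.035, 0.999, 0.0]
wrist_force: [-0.1, -0.9, -0.6]
width: 0.0249
finger_force: 59.2
```

Request:
arm_command:
  motion: [0,0,0,0,0,0,0,0,0,0,0,0,0,0,0,0,0,0,0,0,0,0,0,0,0,0,0,0,0,0,0,0,-0.5,0,0,0,0,0,-1,0,0,0,0,0,-2,0,0,0,0,0,-3,0,0,0,0,0,-4,0,0,0]
  gripper: 0.45

```text
time_s: 10.2
tcp_pos: [0.5186, 0.3149, 0.1117]
orientation: [-0.001, 0.035, 0.999, -0.001]
wrist_force: [0.8, -0.3, -0.0]
width: 0.047
finger_force: 0.0
```

Request:
arm_command:
  motion: [0,0,-4,0,0,0,0,0,-4,0,0,0,0,0,-4,0,0,0,0,0,-2,0,0,0,0,0,0,0,0,0,0,0,0,0,0,0,0,0,0,0,0,0,0,0,0,0,0,0,0,0,0,0,0,0,0,0,0,0,0,0]
  gripper: 0

```text
time_s: 11.2
tcp_pos: [0.5194, 0.3153, 0.2504]
orientation: [-0.001, 0.035, 0.999, -0.0]
wrist_force: [-1.0, -0.4, 0.4]
width: 0.0854
finger_force: 0.0
```

```bash
python3 - <<'E'
from h import *
to([.465,-.262,.25])
im,W=cam("wrist"); save("w2",im)
im,W=cam("top"); hsv=cv2.cvtColor(im,cv2.COLOR_RGB2HSV); z=W[...,2]
b=np.zeros(z.shape,bool); b[150:300,140:235]=1
m=b&(hsv[...,0]>8)&(hsv[...,0]<28)&(hsv[...,1]>70)
print(cv2.minAreaRect((W[m][:,:2]*1000).astype(np.float32)),np.nanpercentile(z[m],[5,50,95]),m.sum())
E
```

```text
tcp [0.5194 0.3153 0.2504] axes [[-0.998, 0.07, -0.001], [0.07, 0.998, -0.001], [0.001, -0.001, -1.0]] shift cm [  1.4  -57.97   0.09] turn [0. 0. 0.]
((516.7288818359375, 283.7548828125), (83.85143280029297, 195.8773956298828), 83.12364196777344) [0.01755533 0.02259349 0.02848171] 299
```

View pics/w2.png

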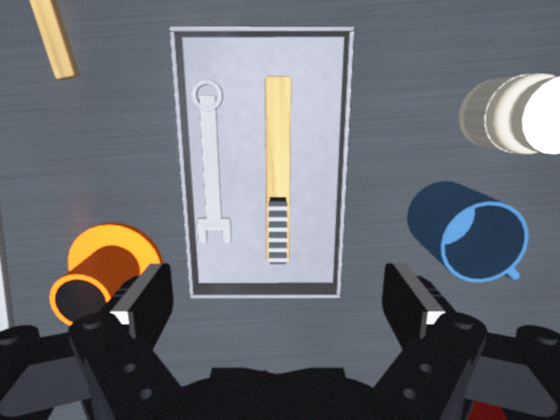

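The brush (266–290, 75–263 px) lies flat in the free part of the tray, clear of the wrench.

Request:
arm_command:
  motion: [0.1,-3,0,0,0,0,0.1,-4.6,0,0,0,0,0.1,-4.6,0,0,0,0,0.1,-4.6,0,0,0,0,0.1,-4.6,0,0,0,0,0.1,-4.6,0,0,0,0,0.1,-4.6,0,0,0,0,0.1,-4.6,0,0,0,0,0.1,-4.6,0,0,0,0,0.1,-4.6,0,0,0,0]

```text
time_s: 12.3
tcp_pos: [0.4784, -0.1286, 0.2515]
orientation: [0.0, 0.035, 0.999, -0.0]
wrist_force: [1.0, -0.3, 0.5]
width: 0.0857
finger_force: 0.0
```

Request:
arm_command:
  motion: [0.1,-4.6,0,0,0,0,0.1,-4.6,0,0,0,0,0.1,-4.4,0,0,0,0,0,0,0,0,0,0.14,0,0,0,0,0,0.14,0,0,0,0,0,0.14,0,0,0,0,0,0.14,0,0,0,0,0,0.14,0,0,0,0,0,0.14,0,0,0,0,0,0.14]

```text
time_s: 13.3
tcp_pos: [0.4663, -0.2622, 0.2513]
orientation: [0.0, 0.504, 0.864, -0.0]
wrist_force: [-0.1, 0.4, 0.1]
width: 0.0856
finger_force: 0.0
```

Request:
arm_command:
  motion: [0,0,0,0,0,0.14,0,0,0,0,0,0.14,0,0,0,0,0,0.14,0,0,0,0,0,0.14,0,0,0,0,0,0.123,0,0,0,0,0,0,0,0,0,0,0,0,0,0,0,0,0,0,0,0,0,0,0,0,0,0,0,0,0,0]

```text
time_s: 14.3
tcp_pos: [0.4663, -0.2622, 0.2513]
orientation: [0.0, 0.762, 0.648, 0.0]
wrist_force: [-0.2, -0.0, 0.0]
width: 0.0854
finger_force: 0.0
```

```bash
python3 - <<'E'
from h import *
to([.465,-.262,.110])
im,W=cam("wrist"); save("w3",im); z=W[...,2]
m=(im.max(2)<70)&(z>.09)&(z<.17)&(abs(W[...,0]-.47)<.07)&(abs(W[...,1]+.24)<.09)
n,l,st,_=cv2.connectedComponentsWithStats(m.astype(np.uint8)); k=1+st[1:,4].argmax(); p=W[l==k]
print(len(p),st[k],cv2.minAreaRect((p[:,:2]*1000).astype(np.float32)),p.mean(0))
c=np.polyfit(p[:,1],p[:,2],1); print("z(y)",c, "x(y)",np.polyfit(p[:,1],p[:,0],1), "y range",np.percentile(p[:,1],[1,99]))
g=(z>.134)&(z<.145)&(W[...,1]>-.13)&(W[...,1]<0)
q=W[g]; print("guard",len(q),cv2.minAreaRect((q[:,:2]*1000).astype(np.float32)))
E
```

```text
tcp [ 0.4663 -0.2622  0.2513] axes [[0.161, 0.987, 0.0], [0.987, -0.161, -0.0], [-0.0, 0.0, -1.0]] shift cm [ 0.   -0.13 14.13] turn [0. 0. 0.]
2554 [ 262  138   30   92 2554] ((466.6279602050781, -247.61134338378906), (62.93195724487305, 21.169164657592773), 80.00911712646484) [ 0.46673341 -0.24769388  0.14082195]
z(y) [-0.57202806 -0.0008659 ] x(y) [0.15123012 0.50419218] y range [-0.2771882  -0.21704359]
guard 0 ((0.0, 0.0), (0.0, 0.0), 0.0)
```

View pics/w3.png

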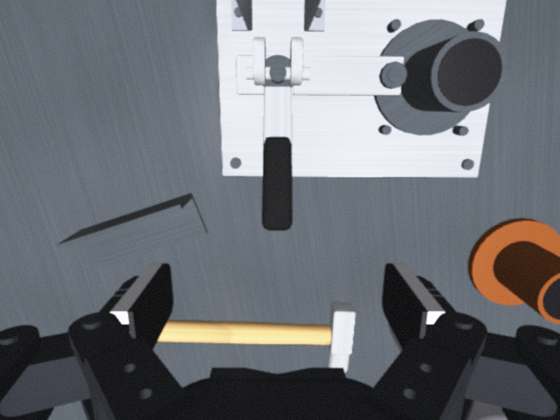

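Open lever: black grip spans (277,138)–(277,230) px, centred between fingers; path down is clear.

Request:
arm_command:
  motion: [0.2,-0.1,2,0,0,0,0.2,-0.05,2.5,0,0,0,0,0,2.5,0,0,0,0,0,2.5,0,0,0,0,0,2.5,0,0,0,0,0,1.2,0,0,0,0,0,0.4,0,0,0,0,0,0,0,0,0,0,0,0,0,0,0,0,0,0,0,0,0]

```text
time_s: 15.35
tcp_pos: [0.4662, -0.2586, 0.1165]
orientation: [0.001, 0.762, 0.648, 0.0]
wrist_force: [0.7, -0.8, 0.4]
width: 0.0857
finger_force: 0.0
```

Request:
arm_command:
  motion: [0,0,0,0,0,0,0,0,0,0,0,0,0,0,0,0,0,0,0,0,0,0,0,0,0,0,0,0,0,0,0,0,0,0,0,0,0,0,0,0,0,0,0,0,0,0,0,0,0,0,0,0,0,0,0,0,0,0,0,0]
  gripper: 1

```text
time_s: 16.35
tcp_pos: [0.4666, -0.2583, 0.1156]
orientation: [0.001, 0.762, 0.648, 0.001]
wrist_force: [5.6, -0.7, -0.8]
width: 0.0211
finger_force: 62.1
```

```bash
python3 - <<'E'
from h import *
p,r,o=pose(); print(p.round(4),o["width"],o["finger_force"],o["wrist_force"].round(1))
# arc for grip point from 30deg
g0=p+r.apply([0,0,-.016])
fy=np.array([.162,.987]); rel=(g0[:2]-np.array([.4806,-.1679]))@fy
print("grip rel y,z",rel,g0[2]-.085, "r",np.hypot(rel,g0[2]-.085),"phi",np.degrees(np.arctan2(g0[2]-.085,-rel)))
E
```

```text
[ 0.4666 -0.2583  0.1156] 0.021098123436104007 62.07289516925812 [ 5.6 -0.7 -0.8]
grip rel y,z -0.09147549160665455 0.046614531775196935 r 0.10266781451506587 phi 27.002705401267526
```

Request:
arm_command:
  motion: [0.51,0,-0.86,0,0,0,0.6,0,-0.81,0,0,0,0.67,0,-0.75,0,0,0,0.75,0,-0.68,0,0,0,0.8,0,-0.6,0,0,0,0.85,0,-0.52,0,0,0,0.9,0,-0.43,0,0,0,0.95,0,-0.34,0,0,0,0.98,0,-0.26,0,0,0,0.99,0,-0.15,0,0,0]

```text
time_s: 17.35
tcp_pos: [0.4794, -0.1817, 0.1694]
orientation: [0.003, 0.762, 0.647, -0.002]
wrist_force: [5.3, -9.1, -7.0]
width: 0.0213
finger_force: 63.9
```

```bash
python3 - <<'E'
from h import *
p,r,o=pose(); print(p.round(4),o["width"],o["finger_force"],o["wrist_force"].round(1),o["moment"].round(2))
im,W=cam("scene"); save("s2",cv2.resize(im[80:300,130:330],None,fx=2.5,fy=2.5))
E
```

```text
[ 0.4794 -0.1817  0.1694] 0.021313808600353257 63.929632902145386 [ 5.3 -9.1 -7. ] [-2.06 -1.06  0.02]
```

View pics/s2.png

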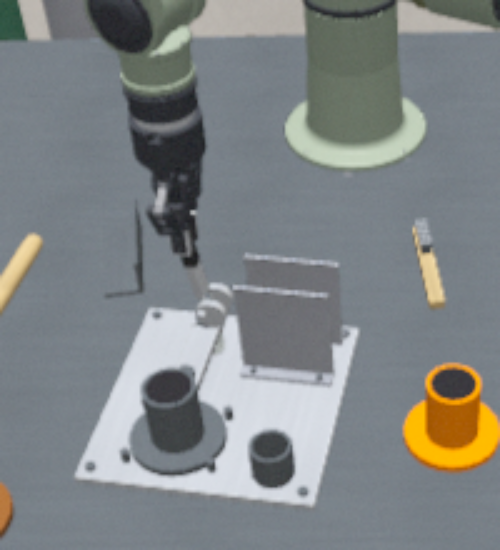

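The lever stands near upright, held in the gripper ((185,245)–(210,300) px in the crop). Next I release it, back off and turn the tool to push.

Request:
arm_command:
  motion: [0,0,0,0,0,0,0,0,0,0,0,0,0,0,0,0,0,0,0,0,0,0,0,0,0,0,0,0,0,0,0,0,0,0,0,0,-1,0,0,0,0,0,-2,0,0,0,0,0,-2,0,0,0,0,0,-2,0,0,0,0,0]
  gripper: 0.2

```text
time_s: 18.4
tcp_pos: [0.4668, -0.2495, 0.1693]
orientation: [0.0, 0.762, 0.648, -0.0]
wrist_force: [-0.5, -0.6, 0.3]
width: 0.0679
finger_force: 0.0
```

Request:
arm_command:
  motion: [-1,0,0,0,0,0,0,0,0,0,0,-0.14,0,0,0,0,0,-0.14,0,0,0,0,0,-0.14,0,0,0,0,0,-0.14,0,0,0,0,0,-0.14,0,0,0,0,0,-0.14,0,0,0,0,0,-0.14,0,0,0,0,0,-0.14,0,0,0,0,0,-0.14]
  gripper: 1

```text
time_s: 19.4
tcp_pos: [0.4653, -0.2581, 0.1693]
orientation: [-0.0, 0.231, 0.973, 0.0]
wrist_force: [-0.0, 0.3, -0.1]
width: -0.0
finger_force: 0.0
```

Request:
arm_command:
  motion: [0,0,0,0,0,-0.14,0,0,0,0,0,-0.14,0,0,0,0,0,-0.03,0,0,0,0,0,0,0,0,0,0,0,0,0,0,0,0,0,0,0,0,0,0,0,0,0,0,0,0,0,0,0,0,0,0,0,0,0,0,0,0,0,0]

```text
time_s: 20.4
tcp_pos: [0.4655, -0.258, 0.1693]
orientation: [0.0, 0.081, 0.997, -0.0]
wrist_force: [-0.6, -0.2, -0.0]
width: 0.0001
finger_force: 0.0
```

```bash
python3 - <<'E'
from h import *
p,r,o=pose(); print(p.round(4),o["width"],o["wrist_force"].round(1)); print(r.as_matrix().round(3))
d=p[:2]-np.array([.4806,-.1679]); print("fixture x,y",d@[.987,-.162],d@[.162,.987])
im,W=cam("scene"); save("s3",cv2.resize(im[80:300,130:330],None,fx=2.5,fy=2.5))
E
```

```text
[ 0.4655 -0.258   0.1693] 9.559422014321978e-05 [-0.6 -0.2 -0. ]
[[-0.987  0.162  0.   ]
 [ 0.162  0.987 -0.   ]
 [-0.    -0.    -1.   ]]
fixture x,y -0.00033103448340793544 -0.09142073209684114
```

View pics/s3.png

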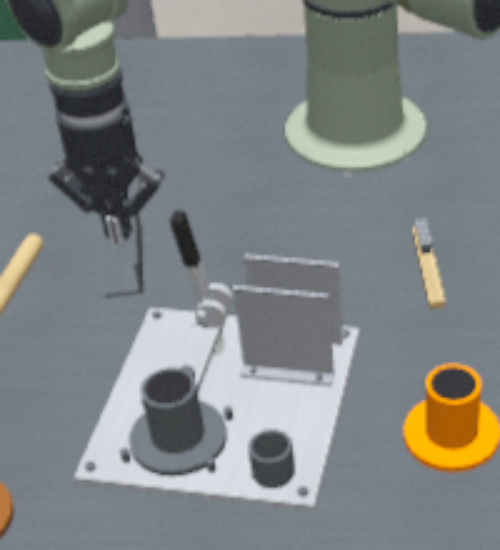

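Lever stays upright at (185,240) px in the crop; the shut fingers at (113,235) px are behind it. Now compute the push arc.

```bash
python3 - <<'E'
import numpy as np
ph=np.radians(np.linspace(80,175,21)); r=.097;h=.014
y=-r*np.cos(ph)-.008*np.sin(ph)-h; z=.085+r*np.sin(ph)-.008*np.cos(ph)
print("start",y[0],z[0],"end",y[-1],z[-1]); print(np.c_[np.degrees(ph[1:]),np.diff(y)*100,-np.diff(z)*100].round(2))
E
```

```text
start -0.03872233525778992 0.17913716662084875 end 0.08193363977291805 0.10142366463125682
[[ 8.4750e+01  7.9000e-01 -1.7000e-01]
 [ 8.9500e+01  8.0000e-01 -1.1000e-01]
 [ 9.4250e+01  8.1000e-01 -4.0000e-02]
 [ 9.9000e+01  8.1000e-01  3.0000e-02]
 [ 1.0375e+02  8.0000e-01  9.0000e-02]
 [ 1.0850e+02  7.9000e-01  1.6000e-01]
 [ 1.1325e+02  7.7000e-01  2.2000e-01]
 [ 1.1800e+02  7.5000e-01  2.9000e-01]
 [ 1.2275e+02  7.3000e-01  3.5000e-01]
 [ 1.2750e+02  7.0000e-01  4.1000e-01]
 [ 1.3225e+02  6.6000e-01  4.6000e-01]
 [ 1.3700e+02  6.2000e-01  5.2000e-01]
 [ 1.4175e+02  5.7000e-01  5.7000e-01]
 [ 1.4650e+02  5.2000e-01  6.1000e-01]
 [ 1.5125e+02  4.7000e-01  6.5000e-01]
 [ 1.5600e+02  4.2000e-01  6.9000e-01]
 [ 1.6075e+02  3.6000e-01  7.2000e-01]
 [ 1.6550e+02  3.0000e-01  7.5000e-01]
 [ 1.7025e+02  2.3000e-01  7.7000e-01]
 [ 1.7500e+02  1.7000e-01  7.9000e-01]]
```

Request:
arm_command:
  motion: [0,0.5,-0.6,0,0,0,0,1,-0.6,0,0,0,0,1,0,0,0,0,0,1,0,0,0,0,0,0.7,0,0,0,0,0,0.3,0,0,0,0,0,0.3,0,0,0,0,0,0.2,0,0,0,0,0,0,0,0,0,0,0,0,0,0,0,0]

```text
time_s: 21.45
tcp_pos: [0.4735, -0.2089, 0.1812]
orientation: [-0.0, 0.081, 0.997, -0.0]
wrist_force: [-0.4, 0.9, -0.9]
width: -0.0002
finger_force: 0.0
```

Request:
arm_command:
  motion: [0,0.6,0,0,0,0,0,0.8,-0.1,0,0,0,0,0.8,-0.05,0,0,0,0,0.8,0,0,0,0,0,0.8,0.05,0,0,0,0,0.8,0.1,0,0,0,0,0.8,0.17,0,0,0,0,0.77,0.22,0,0,0,0,0.75,0.29,0,0,0,0,0.73,0.35,0,0,0]

```text
time_s: 22.45
tcp_pos: [0.4864, -0.134, 0.1725]
orientation: [0.001, 0.081, 0.997, -0.002]
wrist_force: [-4.0, -6.0, 8.7]
width: -0.0002
finger_force: 5.2
```

```bash
python3 - <<'E'
from h import *
p,r,o=pose(); print(p.round(4),o["wrist_force"].round(1))
d=p[:2]-np.array([.4806,-.1679]); print("fixture x,y",d@[.987,-.162],d@[.162,.987])
im,W=cam("scene"); save("s4",cv2.resize(im[80:300,130:330],None,fx=2.5,fy=2.5))
E
```

```text
[ 0.4864 -0.134   0.1725] [-4.  -6.   8.7]
fixture x,y 0.00020540060015633094 0.03435641098984669
```

View pics/s4.png

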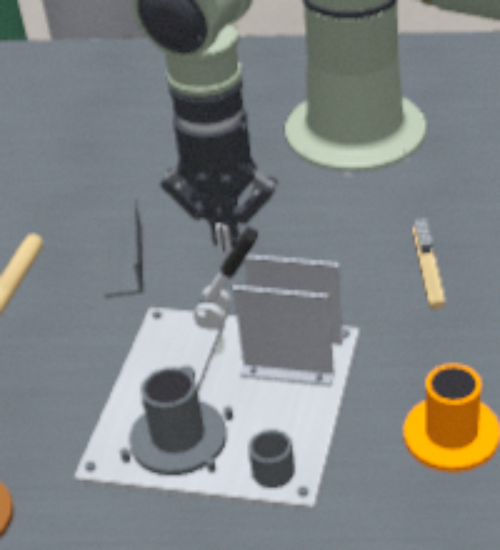

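The lever leans over towards +y, pushed by the fingertips ((240,250) px); continuing.

Request:
arm_command:
  motion: [0,0.68,0.41,0,0,0,0,0.66,0.46,0,0,0,0,0.62,0.52,0,0,0,0,0.57,0.57,0,0,0,0,0.52,0.61,0,0,0,0,0.47,0.65,0,0,0,0,0.42,0.69,0,0,0,0,0.36,0.72,0,0,0,0,0.3,0.75,0,0,0,0,0.23,0.77,0,0,0]

```text
time_s: 23.5
tcp_pos: [0.4933, -0.0849, 0.1085]
orientation: [-0.001, 0.081, 0.997, 0.0]
wrist_force: [0.8, 0.0, 0.5]
width: 0.0
finger_force: 0.0
```

Request:
arm_command:
  motion: [0,0.17,0.79,0,0,0,0,0,0.2,0,0,0,0,0,0,0,0,0,0,0,0,0,0,0,0,0,-2,0,0,0,0,0,-3,0,0,0,0,0,-3,0,0,0,0,0,-4,0,0,0,0,0,-4,0,0,0,0,0,-4,0,0,0]

```text
time_s: 24.5
tcp_pos: [0.4939, -0.084, 0.3018]
orientation: [0.0, 0.081, 0.997, -0.0]
wrist_force: [0.7, -0.3, -0.1]
width: 0.0002
finger_force: 0.0
```

```bash
python3 - <<'E'
from h import *
p,r,o=pose(); print(p.round(4),o["wrist_force"].round(1))
im,W=cam("wrist"); im2,W2=cam("scene"); save("s5",np.vstack([cv2.resize(im2[130:300,130:330],(560,300)),im[:300]]))
E
```

```text
[ 0.4939 -0.084   0.3018] [ 0.7 -0.3 -0.1]
```

View pics/s5.png

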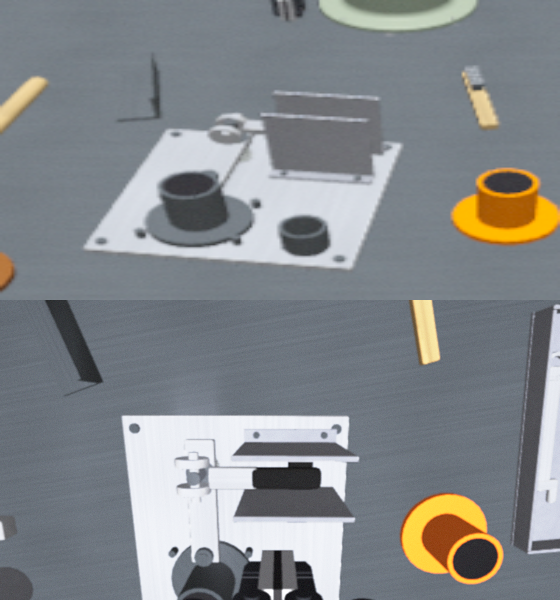

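The lever lies level and closed between the guard plates ((285,477) px, lower picture), and the pipe is still in its nest. The robot is clear, so I am handing in.

```bash
python3 -c "
from rig import manip
print(manip.hand_in())"
```

```text
the job is handed in; nothing more can be done
None
```

The brush lies in the tray, the lever has snapped closed between the guard plates with the pipe still in its nest, and the job was handed in at about 25 s with the arm clear; the hand-in returned no verdict, and the strap's force on the pipe was not measured.

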